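Load a paddle blank into the desktop engraver and lock the collar

ROBOT

A 7-joint arm with a two-finger parallel gripper is mounted at the origin on the work surface. World frame = base frame: x ahead of the robot, y to its left, z up, the work surface at z = 0. Lengths are in m, angles in rad, forces in N, time in s.
With the tool pointing down it reaches from about 0.35 to 0.9 m from the base axis. Payload 19.9 kg.
Tool frame: the origin (TCP) lies between the finger pads; the fingertips stand 19 mm ahead of it and the grasp point (between the pads) is the TCP; z points along the fingers, y is the line along which they close (so a half turn about z gives the same grasp; the last joint's range is limited). The gripper opens to 94 mm and grips with 3 to 60 N. Pads are 16 mm wide; open, the fingers measure 119 mm over their backs; the gripper's body (75 mm by 177 mm) begins 78 mm behind the grasp point.
Start: joints at [-1.185, 0.417, -0.01, 1.614, 0.005, 1.111, -0.053], TCP at [0.259, 0.569, 0.224] pointing down, gripper open.
Joint ranges: [-2.81, 2.81], [-0.39, 2.02], [-1.27, 1.25], [0.06, 2.57], [-1.19, 4.33], [0.19, 2], [-2.82, 2.82]. Speed limits (rad/s): [1.89, 1.89, 2.39, 2.39, 3.01, 3.01, 3.01].

INTERFACE

Orientations are given as a 3x3 rotation matrix whose columns are the frame's x, y, z axes.
In Python, from rig import robot gives the robot as it stands. Calls block until the motion is done:
- robot.move_ptp(position, orientation): joint-space move of the TCP to a pose.
- robot.move_linear(position, velocity=0.15, frame=None, threshold=None): straight line of the TCP; frame=None keeps the orientation; velocity is the mean speed in m/s. With threshold (N) it stops when the force on the tool has changed by that much, and returns True; else False.
- robot.goto_joints(angles): joint-space move.
- robot.gripper_to(opening): finger opening in m; the grip force is fixed at half the most; returns when the fingers have stopped.
- robot.pause(seconds).
- robot.ik(position, orientation): joint angles nearest the present ones, or None.
- robot.get_state(): the state.
- robot.grab_frame(name): name is "scene" or "top" or "wrist"; returns the picture (400x640x3 uint8, red, green, blue); there is no depth.
- robot.camera_info(name): a dict with "fx", "fy", "cx", "cy" (pixels), "dist" ([k1, k2, p1, p2, k3] as OpenCV has them; the pictures are not rectified), "rvec" (rotation vector, rad) and "tvec" (3), from world to camera coordinates, as OpenCV has them. Camera axes: x right, y down, z forward; pixel columns grow to the right and rows downward; lengths in m; the calibration is good to about 2 mm. A picture is of the moment at which its call begins: read the wrist's pose just before it. camera_info takes no time and is no camera call; for the wrist camera it gives the pose at the moment of the call.
A pose or a line that the arm cannot do raises robot.PlanningError and nothing moves.
- robot.sign_off(): hands the job in; it is judged then, once.
The state is a dict: "time": time; "qpos": joint angles; "joint_vel": joint speeds; "effort": joint torques, N m; "ee_pos": TCP position; "tool_rot": TCP orientation; "force": force on the tool from outside, world axes, zero at the start; "moment": the same for the moment, N m; "opening": finger opening in m; "grasp_force": force on a finger pad.
Only numpy, scipy, OpenCV 4.12 (cv2) and the standard library are available. Lean on these libraries where they do the work, as an engineer would, in place of code of your own. Each camera call takes 0.05 s, during which the arm holds its last target. There are 200 camera calls.

TASK

Pull the dark wooden paddle out of the caddy and lay it flat on the green mat; let go, take it again by its handle, and slide it head first under the engraver's portal, flat on the bed, until it is fully home against the back stop. Then swing the blue lever of the lock collar until it stops at the red locked mark, leaving the paddle home and released. Do not knock over or push aside the pen stand, mug, bottle or paint pot.

Things in the scene. Friction and masses are not known exactly. Their poses are not given: they have to be found in the camera images.
- paddle: Dark wooden paddle blank, flat, 190 mm long, 16 mm thick, 60-130 g: head 95 x 60 mm, straight handle 95 x 22 mm. Origin: underside, centre line, at the shoulder where head meets handle (mid-length). +x points to the head's end (head x 0..95, handle x -95..0 mm), +z up. Starts flat on the table, handle in the caddy's slot, head out in front.
- caddy: Fixed plywood block with a low slot; pot of pencils on top, 172 mm tall in all. Origin on the table; +x is the way the slot opens. Block: x -111..-14 mm, y -45..45 mm, top at 48 mm. The slot (40 mm wide, 28 mm high, floor is the table) holds the paddle's handle under the block: pull the paddle straight out along +x about 85 mm before lifting.
- mat: Green cutting mat, fixed, 240 x 240 x 4 mm. Origin: centre of its underside on the table, axes along its sides.
- home (a point): Point on the engraver's grey bed, 30 mm above the table, where the paddle's origin lies when fully home; the paddle's axes then match this point's. +x points into the machine, -x out of its open mouth. The bed carries the head from x -10 mm on; the handle hangs free over the front. In front are the collar ring (to x -28 mm, 26 mm tall), the foot (to x -40 mm, 8 mm tall), then bare table.
- portal (a point): Middle of the mouth of the engraver's white portal, at bed height, 30 mm along +x from point home; same axes. From here the portal covers x 0..75 mm; its walls are 68 mm apart (84 mm outside), its underside is 32 mm above the bed, the orange motor block on it reaches 136 mm above the table. Flared guides stand before it at x -15..0 mm. The back stop for the head's end is at x 65 mm.
- axis (a point): The vertical axis of the lock collar, at bed height (60 mm along +x from point home); same axes as point home. The collar is a metal ring of 88 mm radius round the bed, on a round foot of 100 mm radius. A tongue of the foot, 44 mm wide, 6 mm high, reaches 180 mm from the axis under the lever's locked place and bears the red stripe.
- collar (a joint): Lock collar angle, rad: 0 open, 1.45 at its stop = locked mark (lever's white line over the red stripe). Grows counter-clockwise from above. Starts below 0.35; stays where left; friction about 0.15 Nm. Its blue lug swings in behind the head's shoulder, beside the handle, its finger 4 mm above the head; it clears the paddle only if that is home.
- lever_grip (a point): Grip point of the collar's blue lever: a radial bar 14 mm wide, 16 to 42 mm above the table, from 84 to 150 mm from the collar's axis. The point is mid-width, 125 mm from the axis, 34 mm above the table, and turns with the collar; the bar's direction is from point axis to this point.
- pen_stand: Bystander on the mat, loose: red disc 72 mm across with a wire bracket, 68 mm tall. Origin: centre of its underside.
- mug: Bystander, loose: white mug 80 mm across, 90 mm tall, handle on its +y side (reaching about 75 mm from the centre). Origin: centre of its underside.
- bottle: Bystander, loose: clear bottle with blue cap, 66 mm across, 190 mm tall. Origin: centre of its underside.
- paint_pot: Bystander, loose: yellow paint jar with white lid, 56 mm across, 70 mm tall, standing ahead of the paddle's head. Origin: centre of its underside.
Mind the look-alikes: they are no part of the job. There is more than one size of the paddle; the job needs the larger.

How it is judged:
On the way, in this order (a step that is already met when the one before it is completed fails the run):
1. the paddle lies flat on the mat, its middle over the mat, let go by the gripper (x of paddle in the frame of mat between -0.125 and 0.125 m and y of paddle in the frame of mat between -0.125 and 0.125 m and z of paddle in the frame of mat between -0.006 and 0.01 m and angle between paddle's own z axis and vertical below 0.1 rad and contact force between the fingers and paddle below 0.2 N and linear speed of paddle below 0.03 m/s), for 0.2 s.
2. the paddle is fully home under the portal, flat on the bed, while the collar is still open (below 0.7 rad) (x of paddle in the frame of home between -0.006 and 0.004 m and y of paddle in the frame of home between -0.007 and 0.007 m and z of paddle in the frame of home between -0.004 and 0.004 m and angle between the x axis of paddle and the x axis of home, either way round below 0.12 rad and angle between paddle's own z axis and vertical below 0.08 rad and value of joint collar below 0.7 rad), for 0.2 s.
At the end, for the whole second after the job is handed in: The paddle lies flat on the engraver's bed, head under the portal, within 6 mm of the back stop and 7 mm sideways of the home point, straight within 0.12 rad, at rest and released, and the lock collar stands at its locked mark (above 1.37 of 1.45 rad) (x of paddle in the frame of home between -0.006 and 0.004 m and y of paddle in the frame of home between -0.007 and 0.007 m and z of paddle in the frame of home between -0.004 and 0.004 m and angle between the x axis of paddle and the x axis of home, either way round below 0.12 rad and angle between paddle's own z axis and vertical below 0.08 rad and value of joint collar above 1.37 rad and linear speed of paddle below 0.02 m/s and contact force between the fingers and paddle below 0.2 N); the robot touches nothing.
It fails at once if the pen stand is shifted more than 25 mm or tipped (distance of pen_stand from where it was at the start of the episode above 0.025 m or angle between pen_stand's own z axis and vertical above 0.3 rad).
It fails at once if the mug is shifted more than 25 mm or tipped (distance of mug from where it was at the start of the episode above 0.025 m or angle between mug's own z axis and vertical above 0.3 rad).
It fails at once if the bottle is shifted more than 25 mm or tipped (distance of bottle from where it was at the start of the episode above 0.025 m or angle between bottle's own z axis and vertical above 0.3 rad).
It fails at once if the paint pot is shifted more than 25 mm or tipped (distance of paint_pot from where it was at the start of the episode above 0.025 m or angle between paint_pot's own z axis and vertical above 0.3 rad).
It also fails if it takes over 69 s, if anything falls off the work surface, if the arm or the gripper's body presses on something with over 40 N, if the wrist force passes 120 N, or if a joint passes its speed limit or range.

## Working session

There is one attempt and no reset: what is moved stays moved. The work goes in short steps, each a Python script; the robot and the scene stay as the last script left them, time stands still between calls to the robot, and variables do not carry over. Pictures are saved under pics/ and viewed, at most 13 in all, crops included, and the job is handed in when it is done.

```bash
mkdir -p pics; ls; cat > h.py <<'E'
import numpy as np, cv2
from rig import robot
def grab(n):
    c=robot.camera_info(n); return robot.grab_frame(n),c
def cam(c):
    K=np.array([[c['fx'],0,c['cx']],[0,c['fy'],c['cy']],[0,0,1.]]);R=cv2.Rodrigues(np.array(c['rvec'],float))[0];t=np.array(c['tvec'],float).ravel()
    return K,np.array(c['dist'],float),R,t
def ray(c,uv):
    K,d,R,t=cam(c);p=cv2.undistortPoints(np.array(uv,float).reshape(-1,1,2),K,d).reshape(-1,2)
    D=np.c_[p,np.ones(len(p))]@R
    return -R.T@t,D/np.linalg.norm(D,axis=1)[:,None]
def onz(c,uv,z):
    o,D=ray(c,uv);return o+D*((z-o[2])/D[:,2])[:,None]
def tri(c1,u1,c2,u2):
    o1,D1=ray(c1,u1);o2,D2=ray(c2,u2);r=[]
    for a,b in zip(D1,D2):
        s=np.linalg.lstsq(np.c_[a,-b],o2-o1,rcond=None)[0];p,q=o1+a*s[0],o2+b*s[1];r.append([*(p+q)/2,np.linalg.norm(p-q)])
    return np.array(r)
def proj(c,P):
    K,d,R,t=cam(c);return cv2.projectPoints(np.array(P,float).reshape(-1,3),cv2.Rodrigues(R)[0],t,K,d)[0].reshape(-1,2)
def save(n,im): cv2.imwrite('pics/'+n,cv2.cvtColor(im,cv2.COLOR_RGB2BGR))
def down(yaw):  # tool x axis at yaw, z down
    c,s=np.cos(yaw),np.sin(yaw);return np.array([[c,s,0],[s,-c,0],[0,0,-1.]])
E
python3 - <<'E'
from h import *
for n in('scene','top'):
    im,c=grab(n);save(n+'0.png',im);np.save(n+'0.npy',im);K,d,R,t=cam(c);print(n,-R.T@t,R[2],c['fx'])
s=robot.get_state();print(s['tool_rot'],s['opening'],s['time'])
E
```

```text
pics
scene [ 1.21869895 -0.53630859  0.73061126] [-0.59769711  0.4733808  -0.6470462 ] 410.5260204764062
top [ 0.52117665 -0.06900412  1.05894661] [ 8.78317544e-02  2.68214346e-04 -9.96135287e-01] 366.47703383022815
[[-9.10318080e-01  4.13909246e-01 -3.59059035e-04]
 [ 4.13909390e-01  9.10317506e-01 -1.02713814e-03]
 [-9.82842487e-05 -1.08364033e-03 -9.99999408e-01]] 0.09392416105793398 0.1
```

View pics/top0.png

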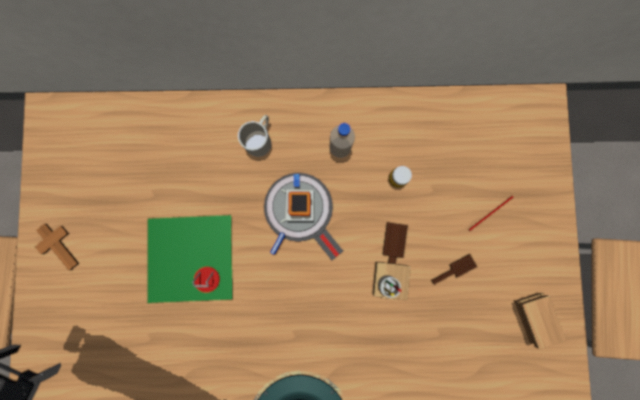

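View pics/scene0.png

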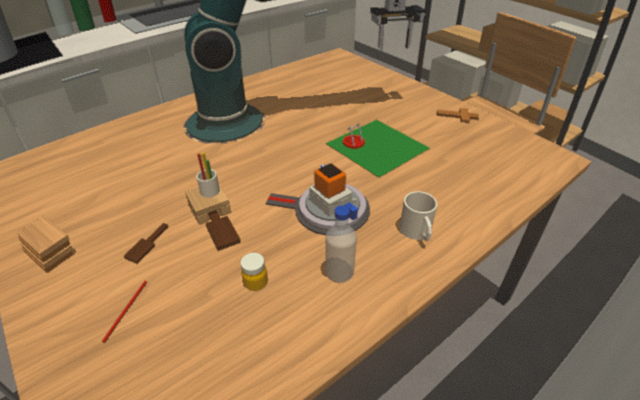

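Top view: the larger dark paddle's head is at (395,240), with its handle in the caddy block at (392,280). Look-alikes are the small dark paddle at (455,270), the wooden cross at (55,245) and the red rod at (490,213). I choose (395,240) because it is in the caddy, larger and dark. The engraver is at (299,205), the blue lever at (278,243), the red stripe at (330,243), the mat at (190,259) and the pen stand at (206,279). Next is a close crop to check the choice and the direction of the mouth.

```bash
python3 - <<'E'
from h import *
t=np.load('top0.npy');s=np.load('scene0.npy');ct=robot.camera_info('top')
r=lambda im,x,y,w,h,W,H:cv2.resize(im[y:y+h,x:x+w],(W,H),interpolation=cv2.INTER_CUBIC)
A=np.hstack([r(t,255,165,95,95,400,400)[:300],r(t,365,160,120,90+50,400,467)[:300]]) if 0 else np.hstack([r(t,258,167,88,88,400,300*1),r(t,365,205,120,100,400,300)])
B=np.hstack([r(s,260,150,120,90,400,300),r(s,110,140,160,120,400,300)])
save('crop0.png',np.vstack([A,B]))
hsv=cv2.cvtColor(t,cv2.COLOR_RGB2HSV)
m=((hsv[...,0]>50)&(hsv[...,0]<75)&(hsv[...,1]>150)).astype(np.uint8)
c=max(cv2.findContours(m,0,2)[0],key=cv2.contourArea);b=cv2.minAreaRect(c);bp=onz(ct,cv2.boxPoints(b),.004);print('mat',bp.round(3).tolist(),bp.mean(0))
for n,p,z in [('pen',(206,279),.0),('mug',(254,143),.05),('bottlecap',(344,130),.19),('pot',(402,175),.07),('lever',(278,243),.042),('lug',(297,180),.05),('motor',(299,203),.136),('ring',(299,207),.026),('red',(330,243),.006),('padhead',(395,240),.016),('cadblock',(391,279),.048)]: print(n,onz(ct,p,z).round(3))
E
```

```text
mat [[0.573, 0.427, 0.004], [0.573, 0.194, 0.004], [0.341, 0.188, 0.004], [0.342, 0.417, 0.004]] [0.45743924 0.30627057 0.004     ]
pen [[0.399 0.259 0.   ]]
mug [[0.779 0.113 0.05 ]]
bottlecap [[ 0.771 -0.13   0.19 ]]
pot [[ 0.678 -0.294  0.07 ]]
lever [[0.499 0.049 0.042]]
lug [[ 0.672 -0.006  0.05 ]]
motor [[ 0.6   -0.016  0.136]]
ring [[ 0.598 -0.009  0.026]]
red [[ 0.495 -0.096  0.006]]
padhead [[ 0.501 -0.279  0.016]]
cadblock [[ 0.397 -0.258  0.048]]
```

View pics/crop0.png

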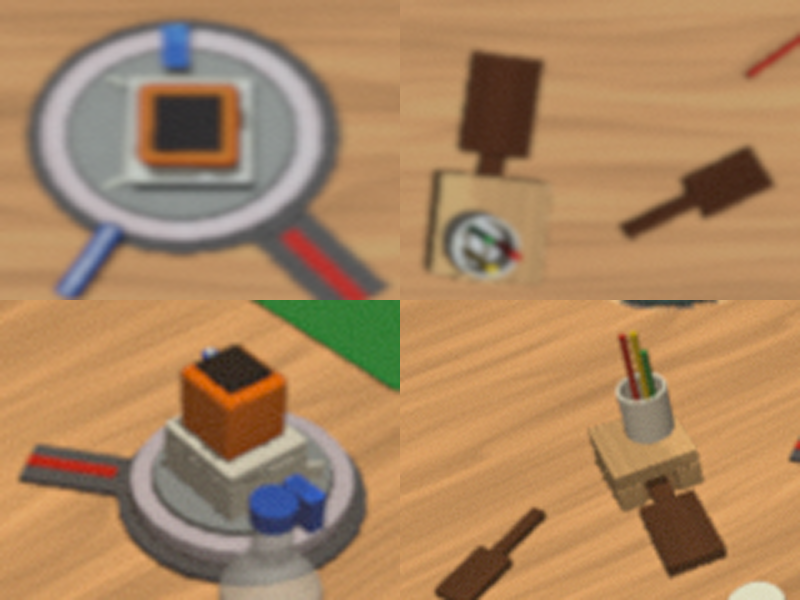

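The crop confirms the choice: the larger paddle's head is in front of the caddy and the small loose one is at the right. The portal's flared guides, at the left of the crop (≈(115,80) and (110,183)), show that the mouth faces +y, toward the mat. Next I take wrist views of the engraver, the mat and the paddle on the way over.

```bash
python3 - <<'E'
from h import *
import pickle
out=[]
yaw=np.radians(90)
for i,(p,y) in enumerate([((.56,.06,.36),90),((.60,.0,.36),90),((.50,-.24,.36),173),((.56,-.28,.30),173)]):
    robot.move_ptp(np.array(p),down(np.radians(y)))
    im,c=grab('wrist');out.append((im,c));K,d,R,t=cam(c)
    print(robot.get_state()['time'],robot.get_state()['qpos'][6],(-R.T@t-np.array(p)).round(3),R[2].round(3),onz(c,[(320,200),(0,0),(640,400)],0).round(3).tolist())
pickle.dump(out,open('w.pkl','wb'))
save('w0.png',cv2.resize(np.vstack([np.hstack([out[0][0],out[1][0]]),np.hstack([out[2][0],out[3][0]])]),(800,500),interpolation=cv2.INTER_AREA))
E
```

```text
2.325 -0.04229277634215663 [-0.001  0.079  0.159] [-0.    -0.265 -0.964] [[0.547, 0.003, 0.0], [0.086, 0.3, 0.0], [1.188, -0.412, 0.0]]
2.7667 0.1064020267545494 [-0.     0.077  0.159] [-0.001 -0.265 -0.964] [[0.587, -0.059, 0.0], [0.127, 0.239, 0.0], [1.227, -0.476, 0.0]]
4.4917 1.9440645030930472 [-0.077  0.011  0.159] [ 0.262 -0.032 -0.964] [[0.557, -0.258, 0.0], [0.205, -0.679, 0.0], [1.048, 0.328, 0.0]]
5.0083 2.037964706134901 [-0.077  0.01   0.159] [ 0.26  -0.033 -0.965] [[0.6, -0.296, 0.0], [0.289, -0.667, -0.0], [1.033, 0.22, 0.0]]
```

View pics/w0.png

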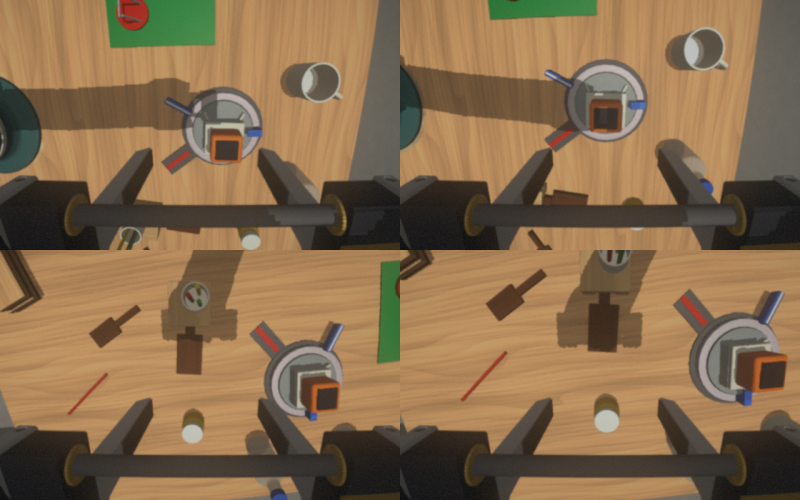

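The wrist views show the engraver at about (445,250) in full-resolution pixels of frame 0. The paddle head is at about (302,565 − offset) in frame 2, in front of the caddy, with the paint pot ahead of it. Next I extract the outlines by colour.

```bash
python3 - <<'E'
from h import *
import pickle
W=pickle.load(open('w.pkl','rb'));T=np.load('top0.npy');ct=robot.camera_info('top')
def dark(im): 
    h=cv2.cvtColor(im,cv2.COLOR_RGB2HSV).astype(int);return ((h[...,2]<105)&(h[...,1]>110)&((h[...,0]<14)|(h[...,0]>172))).astype(np.uint8)
def big(m,box):
    x0,y0,x1,y1=box;k=np.zeros_like(m);k[y0:y1,x0:x1]=m[y0:y1,x0:x1]
    cs=cv2.findContours(cv2.morphologyEx(k,cv2.MORPH_OPEN,np.ones((3,3),np.uint8)),0,1)[0];return max(cs,key=cv2.contourArea)
for n,im,c,box in[('w2',*W[2],(255,130,350,210)),('w3',*W[3],(270,70,370,175)),('top',T,ct,(375,215,415,265))]:
    q=big(dark(im),box);print(n,'fx',c['fx'],cv2.contourArea(q),'bbox',cv2.boundingRect(q))
    b=cv2.minAreaRect(q);print(b)
    P=onz(c,q.reshape(-1,2),.016)[:,:2]
    # head only: keep points within 90 mm from far end
    R=cv2.minAreaRect((P*1000).astype(np.float32));print('rect mm',np.round(R[0],1),np.round(R[1],1),round(R[2],1))
    print(np.round(cv2.boxPoints(R),0).tolist())
crop=lambda im,x,y,w,h,W_,H:cv2.resize(im[y:y+h,x:x+w],(W_,H),interpolation=cv2.INTER_CUBIC)
save('w1.png',np.vstack([np.hstack([crop(W[0][0],250,130,180,150,400,333),crop(W[1][0],225,85,180,150,400,333)]),np.hstack([crop(W[2][0],235,80,150,100,400,267),crop(W[3][0],250,70,150,100,400,267)])]))
E
```

```text
w2 fx 346.6851962925254 1815.0 bbox (284, 142, 39, 56)
((302.3962707519531, 169.3867950439453), (38.094444274902344, 54.68746566772461), 2.4895527362823486)
rect mm [ 504.6 -276.8] [55.3 81.2] 80.4
[[460.0, -297.0], [540.0, -311.0], [549.0, -256.0], [469.0, -243.0]]
w3 fx 346.6851962925254 20.5 bbox (324, 105, 6, 10)
((326.5, 109.5), (9.0, 5.0), 90.0)
rect mm [ 482.6 -271.9] [ 6.2 10.8] 82.8
[[477.0, -274.0], [488.0, -276.0], [488.0, -270.0], [478.0, -268.0]]
top fx 366.47703383022815 642.0 bbox (383, 223, 24, 40)
((394.08270263671875, 243.0325164794922), (20.435588836669922, 38.93109130859375), 7.4314093589782715)
rect mm [ 492.9 -276.5] [ 57.5 109.6] 80.7
[[434.0, -296.0], [542.0, -314.0], [552.0, -257.0], [443.0, -239.0]]
```

View pics/w1.png

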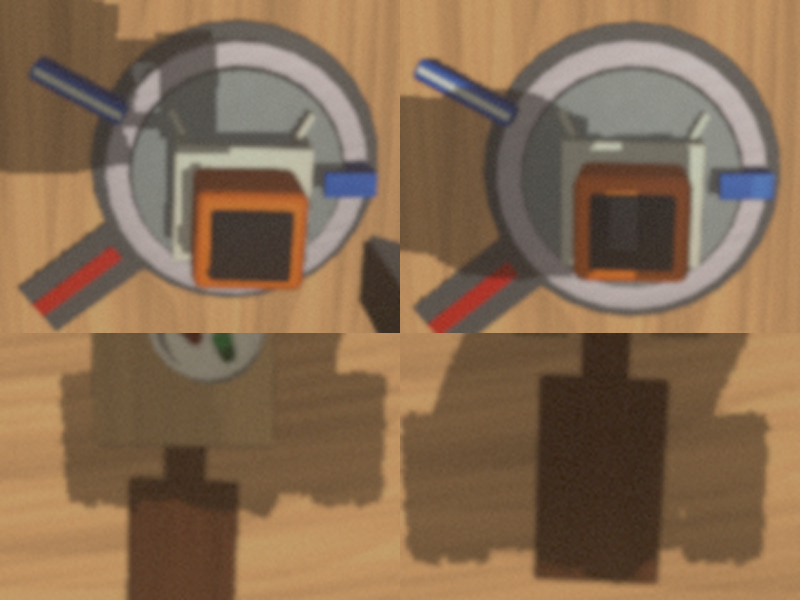

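The crops show the portal roof's front corners at (175,150)/(313,150) in the left panel and (562,142)/(706,142) in the right. The paddle's shoulder corners are at (130,478)/(238,484) in the lower left panel and (541,376)/(668,381) in the lower right. I triangulate these.

```bash
python3 - <<'E'
from h import *
import pickle
W=pickle.load(open('w.pkl','rb'));C=[w[1] for w in W]
f0=lambda p:np.array(p)*.45+[250,130]
f1=lambda p:(np.array(p)-[400,0])*.45+[225,85]
f2=lambda p:(np.array(p)-[0,333])*.375+[235,80]
f3=lambda p:(np.array(p)-[400,333])*.375+[250,70]
print('shoulder',tri(C[2],f2([(130,478),(238,484)]),C[3],f3([(541,376),(668,381)])).round(4).tolist())
print('w3 head on .016',onz(C[3],f3([(541,376),(668,381),(535,579),(658,582)]),.016).round(4).tolist())
P=tri(C[0],f0([(175,150),(313,150),(175,258)]),C[1],f1([(562,142),(706,142),(562,268)]));print('portal roof FL FR BL',P.round(4).tolist())
L=tri(C[0],f0([(38,66),(122,112),(328,185),(376,185)]),C[1],f1([(420,68),(510,114),(722,185),(774,185)]));print('lever,lug',L.round(4).tolist())
print('stripe',onz(C[0],f0([(120,252),(38,312)]),.006).round(4).tolist(), onz(C[1],f1([(515,268),(435,330)]),.006).round(4).tolist())
# ring via low-saturation outer foot boundary in frame 1 and metal inner boundary
print('ring ctr',onz(C[1],f1([(636,168)]),.026).round(4))
E
```

```text
shoulder [[0.4508, -0.2977, 0.0065, 0.0001], [0.4607, -0.2394, 0.0133, 0.0002]]
w3 head on .016 [[0.4515, -0.2971, 0.016], [0.4608, -0.2397, 0.016], [0.5437, -0.3129, 0.016], [0.5523, -0.2544, 0.016]]
portal roof FL FR BL [[0.5607, 0.028, 0.082, 0.0018], [0.6422, 0.0277, 0.0797, 0.002], [0.559, -0.0507, 0.0592, 0.0031]]
lever,lug [[0.4728, 0.0697, 0.0374, 0.0025], [0.5261, 0.0411, 0.0379, 0.0004], [0.6547, 0.0009, 0.0642, 0.0001], [0.6861, 0.0, 0.0602, 0.0011]]
stripe [[0.5211, -0.067, 0.006], [0.4601, -0.1144, 0.006]] [[0.5202, -0.0666, 0.006], [0.4613, -0.1123, 0.006]]
ring ctr [[0.6037 0.0056 0.026 ]]
```

```bash
cat >> h.py <<'E'
S=robot.get_state
def st(m=''):
    s=S();print(m,'t',round(s['time'],2),'p',np.round(s['ee_pos'],4),'F',np.round(s['force'],1),'op',round(s['opening'],4),'gf',round(s['grasp_force'],1),'q7',round(s['qpos'][6],2))
E
python3 - <<'E'
from h import *
a=np.radians(-9.4);u=np.array([np.cos(a),np.sin(a),0]);o=np.array([.455,-.268,0])
R=down(a+np.pi);g=o+.074*u
robot.gripper_to(.094)
robot.move_ptp(g+[0,0,.12],R)
robot.move_linear(g+[0,0,.0225],.15);st('down')
robot.gripper_to(.03);st('grip')
if S()['opening']>.05:
    robot.move_linear(g+.089*u+[0,0,.0225],.1);st('pulled')
    im,c=grab('wrist');save('w2.png',im)
E
```

```text
down t 6.78 p [ 0.5286 -0.2805  0.0235] F [ 0.3 -0.1  0.2] op 0.0941 gf 0.0 q7 2.17
grip t 7.41 p [ 0.5281 -0.2802  0.0227] F [-0.7  0.5  4.1] op 0.0597 gf 30.0 q7 2.17
pulled t 8.45 p [ 0.6161 -0.2949  0.0227] F [ 1.3 -1.7  3.6] op 0.0599 gf 30.0 q7 2.1
```

View pics/w2.png

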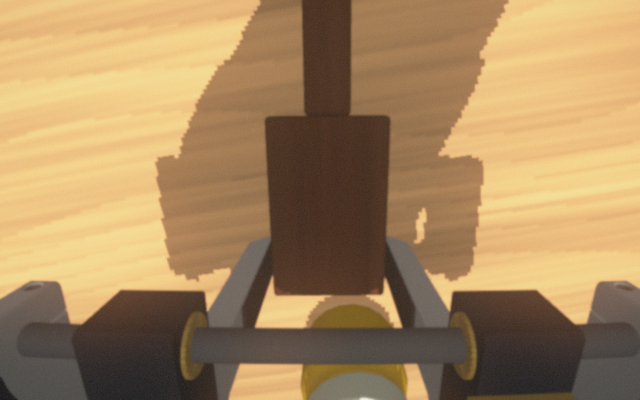

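The picture shows the paddle held squarely by the head. Its shoulder is at row 116 (columns 266–389), and the paint pot at (355,350) has not been touched. I lift it and carry it to the mat.

```bash
python3 - <<'E'
from h import *
c=robot.camera_info('wrist');p=S()['ee_pos'];m=onz(c,[(266,116),(389,116)],.016).mean(0);off=np.linalg.norm((m-p)[:2]);print('tcp->origin',off)
robot.move_linear(p+np.array([0,0,.25]),.25);st('up')
im,c=grab('wrist')
R=down(np.pi/2)
t=np.array([.52,.32-.074,.0])
robot.move_ptp(t+[0,0,.25],R);st('over mat')
robot.move_linear(t+[0,0,.045],.2)
print(robot.move_linear(t+[0,0,.0262],.05,threshold=8));st('down')
robot.gripper_to(.094);robot.pause(.3);st('rel')
robot.move_linear(t+[0,0,.12],.2)
robot.move_ptp(np.array([.52,.34,.25]),R)
im,c=grab('wrist');save('w3.png',im);np.save('w3.npy',im);st()
E
```

```text
tcp->origin 0.0746264264025965
up t 9.65 p [ 0.6156 -0.2944  0.2712] F [-0.2 -0.  -1.2] op 0.0593 gf 30.0 q7 2.01
over mat t 11.76 p [0.5204 0.2453 0.25  ] F [-0.5 -0.2 -0. ] op 0.0597 gf 30.0 q7 -0.29
True
down t 13.34 p [0.5199 0.2461 0.0259] F [1.7 0.4 1.6] op 0.0598 gf 30.0 q7 -0.13
rel t 14.35 p [0.5197 0.2461 0.0262] F [ 0.6  0.  -0.3] op 0.0942 gf 0.0 q7 -0.13
 t 15.7 p [0.5196 0.3391 0.2484] F [-0.4 -0.1  0.8] op 0.094 gf 0.0 q7 -0.4
```

View pics/w3.png

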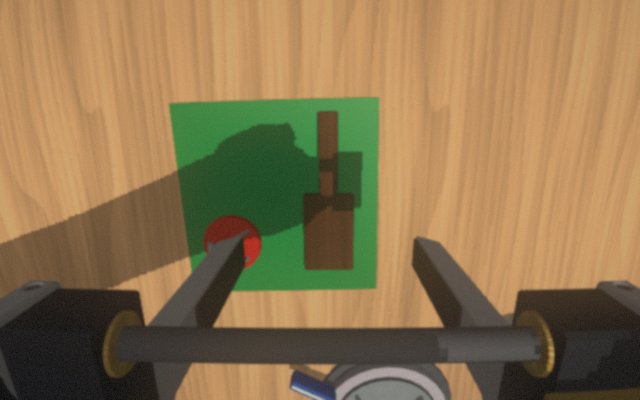

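The paddle lies flat on the mat. Its handle end is at row 111 (columns 318–338) and its shoulder at row ~195 (columns 303–354). The pen stand at (232,243) has not moved. I measure the handle, take it and carry it to the mouth.

```bash
python3 - <<'E'
from h import *
c=robot.camera_info('wrist')
P=onz(c,[(318,112),(338,112),(319.5,192),(337.5,192),(304,195),(354,195),(304,269),(352,269)],.020)[:,:2];print(P.round(4).tolist())
e=P[:2].mean(0);s=P[4:6].mean(0);f=P[6:8].mean(0);h=P[2:4].mean(0)
u=(f-e)/np.linalg.norm(f-e);a=np.arctan2(u[1],u[0]);o=(e+f)/2;print('len',np.linalg.norm(f-e),'yaw',np.degrees(a),'origin',o,s)
g=np.array([*(o-.055*u),0]);R=down(a+np.pi)
robot.move_ptp(g+[0,0,.10],R)
robot.move_linear(g+[0,0,.0265],.12);st('down')
robot.gripper_to(.01);st('grip')
robot.move_linear(g+[0,0,.10],.2)
# home guess
H=np.array([.601,.058,.030]);hx=np.array([0,-1.,0]);Rh=down(np.pi/2)
A=H-hx*(.115+.055)+[0,0,.0225+.012]
robot.move_ptp(A+[0,0,.03],Rh);st('app')
robot.move_linear(A,.1)
im,cw=grab('wrist');np.save('w4.npy',im)
im2,ct=grab('top');np.save('top4.npy',im2)
im3,cs=grab('scene');np.save('scene4.npy',im3);st()
r=lambda im,x,y,w,h,W,H:cv2.resize(im[y:y+h,x:x+w],(W,H),interpolation=cv2.INTER_CUBIC)
save('c4.png',np.vstack([r(im,0,100,640,300,640,300),np.hstack([r(im2,215,165,120,112,320,299),r(im3,280,120,120,112,320,299)])]))
E
```

```text
[[0.5077, 0.4134], [0.5294, 0.4134], [0.5087, 0.3241], [0.5294, 0.3241], [0.4908, 0.3206], [0.5484, 0.3206], [0.4889, 0.2271], [0.5478, 0.2271]]
len 0.18628778344192962 yaw -90.04490450067362 origin [0.51845575 0.32022624] [0.51960756 0.32055989]
down t 17.12 p [0.519  0.3754 0.0273] F [ 0.6  0.5 -0.1] op 0.0939 gf 0.0 q7 -0.33
grip t 18.23 p [0.5185 0.3752 0.0265] F [0.2 1.2 0.2] op 0.0214 gf 30.0 q7 -0.33
app t 19.46 p [0.6006 0.2277 0.0935] F [-0.5  1.  -1.7] op 0.0221 gf 30.0 q7 -0.1
 t 20.06 p [0.6012 0.2282 0.065 ] F [ 0.   0.3 -2.1] op 0.0219 gf 30.0 q7 -0.08
```

View pics/c4.png

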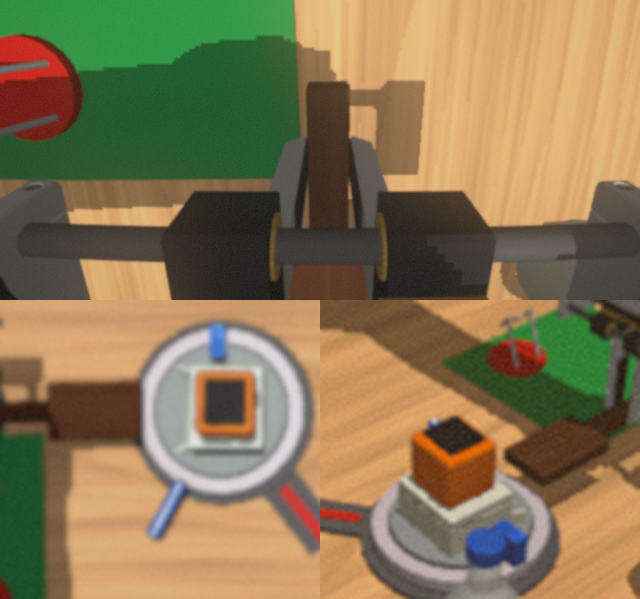

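The paddle is held level in front of the mouth. In the top panel the head spans rows 382–440 (mid 411), and the portal and its guides span rows 365–452 (mid ≈408). I check the lateral offset in metres.

```bash
python3 - <<'E'
from h import *
im=np.load('top4.npy');c=robot.camera_info('top');h=cv2.cvtColor(im,cv2.COLOR_RGB2HSV).astype(int)
dk=(h[...,2]<120)&(h[...,1]>110)&((h[...,0]<14)|(h[...,0]>172))
for col in (240,250,260): 
    r=np.where(dk[190:225,col])[0]+190
    if len(r): print('head',col,r.min(),r.max(),onz(c,[(col,r.min()-.5),(col,r.max()+.5)],.058)[:,:2].round(4).tolist())
# portal roof: white low-sat bright pixels around motor
x0,y0=280,180
sat=(h[...,1]<40)&(h[...,2]>0)
for col in (288,290,308,312): print('col',col,[(int(v),int(s)) for v,s in zip(h[184:226,col,2],h[184:226,col,1])])
f=lambda p:np.array([215,165])+(np.array(p)-[0,300])*[120/320,112/299]
print('roof',onz(c,f([(188,366),(188,451),(263,366),(263,452)]),.08).round(4).tolist())
print('guides',onz(c,f([(178,371),(178,447)]),.062).round(4).tolist())
print('foot L R T B',onz(c,f([(137,411),(310,411),(224,321),(224,502)]),.026).round(4).tolist())
E
```

```text
head 240 196 217 [[0.6304, 0.1503], [0.57, 0.1501]]
head 250 196 216 [[0.6299, 0.1228], [0.5722, 0.1228]]
head 260 196 216 [[0.6295, 0.0954], [0.5718, 0.0955]]
col 288 [(160, 6), (163, 8), (165, 9), (169, 8), (173, 4), (192, 11), (207, 10), (207, 20), (205, 42), (201, 69), (199, 83), (199, 86), (200, 88), (199, 87), (199, 86), (200, 88), (202, 88), (203, 88), (202, 90), (203, 88), (203, 87), (203, 89), (201, 89), (203, 90), (201, 91), (199, 99), (194, 106), (193, 106), (198, 97), (201, 72), (201, 43), (208, 18), (218, 11), (223, 6), (223, 7), (209, 10), (167, 11), (121, 8), (119, 9), (141, 9), (160, 10), (162, 8)]
col 290 [(163, 8), (167, 9), (166, 8), (167, 8), (176, 10), (191, 11), (205, 24), (206, 62), (210, 126), (213, 169), (208, 183), (203, 182), (200, 184), (198, 183), (199, 181), (199, 181), (200, 180), (198, 183), (200, 178), (200, 178), (198, 178), (187, 180), (183, 177), (179, 175), (180, 176), (181, 180), (186, 180), (199, 183), (209, 184), (202, 183), (179, 152), (160, 80), (165, 28), (185, 11), (202, 10), (198, 9), (161, 8), (116, 11), (111, 7), (139, 9), (159, 8), (163
[... 508 characters left out ...]
 (169, 3), (154, 3), (157, 5), (167, 5), (179, 4), (198, 6), (210, 7), (210, 5), (206, 5), (202, 5), (199, 8), (198, 8), (199, 8), (193, 12), (180, 10), (172, 13), (166, 11), (166, 12), (166, 14), (172, 12), (186, 11), (194, 8), (198, 12), (196, 12), (198, 12), (197, 9), (198, 8), (198, 9), (197, 6), (198, 5), (200, 6), (200, 6), (202, 8), (203, 6), (193, 7), (154, 5), (115, 7), (114, 9), (140, 9), (154, 10), (149, 5)]
roof [[0.6416, 0.0232, 0.08], [0.5561, 0.0239, 0.08], [0.6404, -0.0524, 0.08], [0.5538, -0.0512, 0.08]]
guides [[0.6388, 0.0352, 0.062], [0.5609, 0.0357, 0.062]]
foot L R T B [[0.6012, 0.0827, 0.026], [0.5982, -0.1006, 0.026], [0.696, -0.0106, 0.026], [0.5039, -0.0084, 0.026]]
```

```bash
python3 - <<'E'
from h import *
x=.6003
z=.0225+.030+.0035
print(robot.move_linear(np.array([x,.228,z]),.05,threshold=10))
hit=robot.move_linear(np.array([x,.122,z]),.06,threshold=10);st(f'in {hit}')
if not hit:
    h=robot.move_linear(np.array([x,.122,z-.006]),.02,threshold=4);st(f'low {h}')
    zz=S()['ee_pos'][2]
    h=robot.move_linear(np.array([x,.095,zz]),.03,threshold=7);st(f'push {h}')
im,c=grab('top');np.save('top5.npy',im);im3,cs=grab('scene')
r=lambda im,x,y,w,h,W,H:cv2.resize(im[y:y+h,x:x+w],(W,H),interpolation=cv2.INTER_CUBIC)
save('c5.png',np.hstack([r(im,215,165,120,112,400,373),r(im3,280,120,140,131,400,373)]))
E
```

```text
False
in False t 22.29 p [0.6003 0.1223 0.056 ] F [-0.5  0.6  0.3] op 0.0215 gf 30.0 q7 0.09
low True t 22.6 p [0.6005 0.1224 0.0507] F [1.7 0.5 3.6] op 0.0214 gf 30.0 q7 0.1
push True t 23.09 p [0.6005 0.1126 0.0509] F [1.6 1.2 4.5] op 0.0217 gf 30.0 q7 0.12
```

View pics/c5.png

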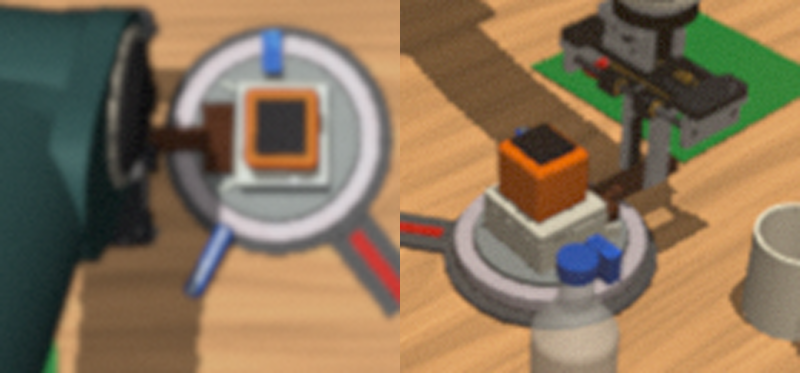

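The left panel shows the head under the portal with its shoulder at column 203, ahead of the roof edge at column 235, so it is roughly home. I push again to confirm the stop, then release.

```bash
python3 - <<'E'
from h import *
c=robot.camera_info('top');print('shoulder',onz(c,[(215+203*.3,206)],.046))
p=S()['ee_pos']
h=robot.move_linear(np.array([.6003,p[1],.0518]),.02);st()
for th in (8,12):
    h=robot.move_linear(np.array([.6003,.095,.0518]),.025,threshold=th);st(f'push {h}')
robot.gripper_to(.05);robot.pause(.2);st('rel')
im,c=grab('wrist');save('w6.png',im)
E
```

```text
shoulder [[0.60080412 0.05334899 0.046     ]]
 t 23.44 p [0.5999 0.1125 0.0515] F [ 1.   1.8 -0.5] op 0.0215 gf 30.0 q7 0.12
push True t 23.7 p [0.6001 0.1125 0.0515] F [1.  2.5 2.4] op 0.0218 gf 30.0 q7 0.12
push True t 23.99 p [0.6002 0.1124 0.0514] F [1.2 2.3 4.2] op 0.0219 gf 30.0 q7 0.12
rel t 24.82 p [0.6001 0.1125 0.0513] F [-0.1  0.2  0.7] op 0.05 gf 0.0 q7 0.12
```

```bash
python3 - <<'E'
from h import *
p=S()['ee_pos'];robot.gripper_to(.08);robot.move_linear(np.array([.6,p[1],.16]),.2);st('up')
robot.move_ptp(np.array([.60,.10,.30]),down(np.pi/2))
im,c=grab('wrist');np.save('w7.npy',im);import pickle;pickle.dump(c,open('c7.pkl','wb'))
save('w7.png',cv2.resize(im[100:300,200:440],(720,600),interpolation=cv2.INTER_CUBIC))
E
```

```text
up t 26.22 p [0.5995 0.1127 0.159 ] F [ 0.1 -0.6 -0.6] op 0.0803 gf 0.0 q7 0.05
```

View pics/w7.png

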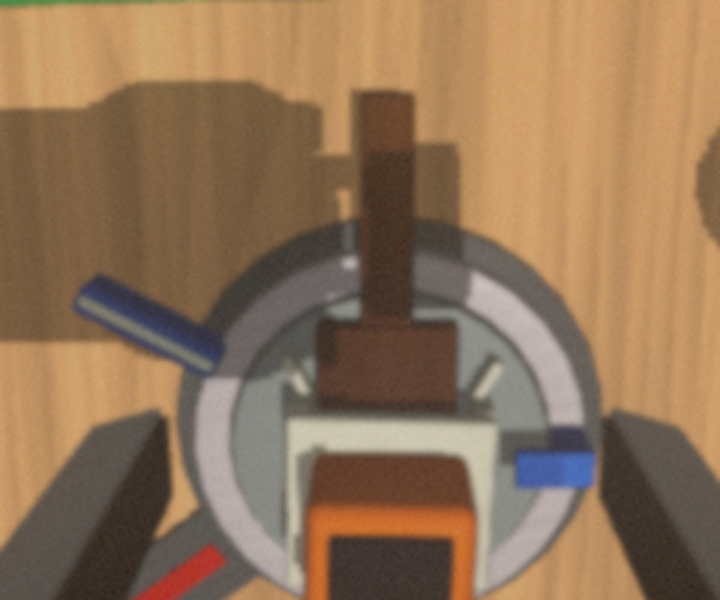

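The paddle lies straight: shoulder at row 322 (columns 318–459), handle end at (388,92), portal roof edge at row 418 (columns 286–500), lever at (150,322). I compute the depth from this one view, then swing the lever.

```bash
python3 - <<'E'
from h import *
import pickle
c=pickle.load(open('c7.pkl','rb'));f=lambda p:np.array(p)/3+[200,100]
sh=onz(c,f([(318,322),(459,322)]),.046);rf=onz(c,f([(286,418),(500,418)]),.08);he=onz(c,f([(362,93),(414,93)]),.046)
print('shoulder',sh.mean(0),'roof',rf.mean(0),np.linalg.norm(rf[1]-rf[0]),'hend',he.mean(0))
lv=onz(c,f([(88,292),(212,358)]),.042);d=lv[0]-lv[1];print('lever',lv.round(4).tolist(),np.degrees(np.arctan2(d[1],d[0])))
print('axis from lever tip',lv[0]-.15*d/np.linalg.norm(d))
E
```

```text
shoulder [0.60047302 0.06013264 0.046     ] roof [0.60217413 0.03103432 0.08      ] 0.0831742000831437 hend [0.60016852 0.15291949 0.046     ]
lever [[0.4757, 0.0719, 0.042], [0.5262, 0.0432, 0.042]] 150.38502773044098
axis from lever tip [ 0.60613726 -0.00227427  0.042     ]
```

```bash
python3 - <<'E'
from h import *
ax=np.array([.602,-.002,0]);r=.128
def pose(phi,z): 
    a=np.radians(phi);return ax+[r*np.cos(a),r*np.sin(a),z],down(np.radians(phi+9))
robot.gripper_to(0.0)
p,R=pose(134,.16);robot.move_ptp(p,R);st('above')
p,R=pose(134,.040);robot.move_linear(p,.12);st('down')
for phi in (141,150,159,168,177,186,195,202):
    p,R=pose(phi,.040);h=robot.move_linear(p,.08,frame=R,threshold=25)
    if h: st(f'hit {phi}');break
st('arc')
if not h:
    for phi in (205,207,209,211,213,215):
        p,R=pose(phi,.040);h=robot.move_linear(p,.03,frame=R,threshold=8);st(f'{phi} {h}')
        if h:break
    im,c=grab('top');np.save('top8.npy',im)
    im3,cs=grab('scene')
    rr=lambda im,x,y,w,h,W,H:cv2.resize(im[y:y+h,x:x+w],(W,H),interpolation=cv2.INTER_CUBIC)
    save('c8.png',np.hstack([rr(im,235,165,120,112,400,373),rr(im3,260,120,140,131,400,373)]))
E
```

```text
above t 29.0 p [0.514  0.0901 0.1607] F [ 0.9 -0.5 -0. ] op 0.0007 gf 0.0 q7 0.86
down t 30.15 p [0.5135 0.0902 0.0406] F [ 0.3 -0.8  0.4] op 0.0005 gf 0.0 q7 0.97
arc t 33.23 p [ 0.4832 -0.0493  0.0399] F [-0.3  1.  -0.2] op 0.0004 gf 0.0 q7 2.22
205 False t 33.61 p [ 0.4859 -0.0556  0.04  ] F [-0.4  0.3 -0.2] op 0.0008 gf 0.0 q7 2.28
207 False t 33.91 p [ 0.4879 -0.06    0.04  ] F [-0.1 -0.1  0.4] op 0.0002 gf 0.0 q7 2.31
209 False t 34.21 p [ 0.4901 -0.064   0.04  ] F [0.6 0.2 0.4] op 0.0003 gf 0.0 q7 2.35
211 True t 34.42 p [ 0.4901 -0.0651  0.0395] F [-1.6  3.3  2.8] op 0.0002 gf 2.1 q7 2.38
```

```bash
python3 - <<'E'
from h import *
ax=np.array([.602,-.002,0]);r=.128
def pose(phi,z): 
    a=np.radians(phi);return ax+[r*np.cos(a),r*np.sin(a),z],down(np.radians(phi+9))
p,R=pose(213,.040);print(robot.move_linear(p,.03,frame=R,threshold=12));st('push')
p,R=pose(202,.040);robot.move_linear(p,.08,frame=R)
p,R=pose(202,.16);robot.move_linear(p,.2)
robot.move_ptp(np.array([.60,.10,.30]),down(np.pi/2));st('look')
im,c=grab('wrist');im2,_=grab('top');save('w9.png',np.hstack([cv2.resize(im[60:300,170:410],(400,400),interpolation=cv2.INTER_CUBIC),cv2.resize(im2[145:265,225:345],(400,400),interpolation=cv2.INTER_CUBIC)]))
E
```

```text
True
push t 34.73 p [ 0.4897 -0.0653  0.039 ] F [-2.1  4.   2.4] op 0.0004 gf 1.8 q7 2.4
look t 37.89 p [0.5999 0.0997 0.2996] F [-0.5 -0.3  0.1] op 0.0002 gf 0.0 q7 -0.1
```

View pics/w9.png

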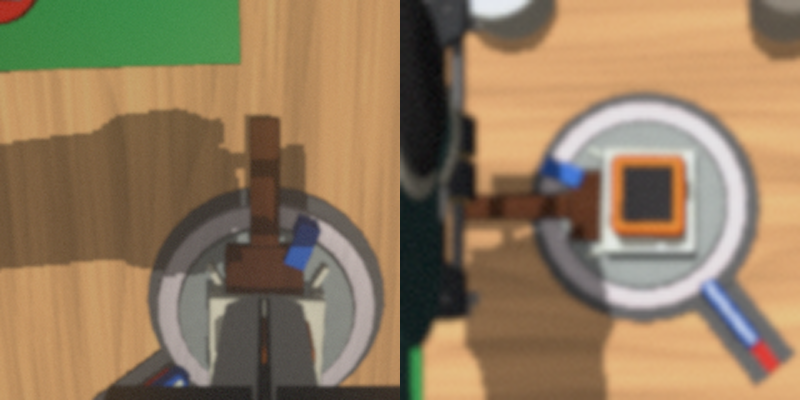

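The lever's white line lies over the red stripe at (745,330). The lug is in behind the shoulder at (300,245), and the paddle is straight and home. I hand the job in.

```bash
python3 -c "
from h import *
print(robot.sign_off())"
```

```text
the job is handed in; nothing more can be done
None
```

I handed the job in at about 38 s: in the last pictures the paddle is home under the portal and released, and the collar lever stands at its stop on the red mark; no verdict came back.

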